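# Set the steamer basket in the pot and hold the hinged lid at 60 degrees

### The job

I am about to steam the sprouts: set the perforated steamer basket down inside the pot (lower it in, do not drop it) so that it sits level on the pot's floor, and let go of it. Then take the pot's hinged lid by the black bar on its free edge, swing it over from where it rests wide open to 60 degrees from closed and finish while still gripping it there, as a steam shield while I slide the sprouts in from the board; it falls shut if let go, so never let it drop. Leave the pot standing where it is, and the pepper mill, salt shaker, spice jar and teaspoon undisturbed.

Things in the scene. Friction and masses are not known exactly. Their poses are not given: they have to be found in the camera images.
- pot: bright steel saucepan, loose, 1.8 kg, on the cast-iron pan support (top 34 mm above the range top) at one of the two front burners. Outer radius 85 mm, inner 82, 88 high, inner floor 6 mm up. Origin: centre of its underside, z up. Side loops reach 123 mm from the axis at +x and -x, 70 mm up. The lid's hinge is on its -y side, which faces roughly to the robot's right
- pot_floor (a point): centre of the pot's inner floor, axes as the pot's: the basket's origin comes to rest here (its height above this point is then 0). Room note: a microwave hangs over the back of the range, underside 430 mm above the range top, front face 620 mm ahead of the robot (door handle, at y = -190 mm, 574 mm): wrists that bulge forward should lean back to the robot, fingertips forward, by about 30 degrees
- pot_hinge (a point): middle of the lid's hinge line, at [0, -96, 90] mm in the pot's frame; the hinge line runs along the pot's x axis
- pot_lid: the pot's shallow domed steel lid, 174 mm across, 17 mm thick, 0.32 kg. Origin on the hinge line (at pot_hinge); x axis along the hinge line, y axis from the hinge across the lid to its free edge, z out of its top face. Lid centre 96 mm, free edge 183 mm from the hinge line; beyond the edge two wires, 80 mm apart, carry the black bar
- lid_bar (a point): middle of the black bar to grip: round, 15 mm thick, 70 mm long, parallel to the hinge line, 214 mm from it, with 23 mm of open space to the lid's edge for fingers to straddle it. It turns between the finger pads, so a tool pointing down can keep its orientation along the arc. At lid angle A it is 214 mm x cos A along the pot's +y and 214 mm x sin A up from the hinge
- lid_angle (a joint): opening angle of the lid, rad: 0 closed, 1.047 the wanted 60 degrees, 1.92 (110 degrees) the stop on which it rests at the start, leaning back past upright, its bar about 330 mm above the range top (carry things over or round it: a push shuts it); a light hinge with hardly any friction: below about 1.5 it falls shut by its weight
- basket: perforated steel steamer basket, 0.28 kg, at the start on the pan support of the other front burner. Rim radius 77 mm at 66 mm height, 68 mm at its floor, 18 mm up; below it a foot ring of 62 mm radius. Origin: centre of its underside, z up; the same from all sides. It fits in the pot with about 5 mm to spare all round
- basket_post (a point): the grasp point of the basket: middle of the black round knob, 16 mm thick, on the post in the basket's centre, 70 mm above the basket's underside; the knob runs from 54 to 84 mm, the rim round it is at 66 mm, the inside radius there about 73 mm
- pepper_mill: wooden pepper mill, 58 mm across, 170 mm high, origin at the centre of its underside; leave alone
- salt_shaker: glass salt shaker with grey top, 44 mm across, 90 mm high, origin at the centre of its underside; leave alone
- spice_jar: square glass spice jar with black lid, 44 mm wide, 107 mm high, origin at the centre of its underside; leave alone
- teaspoon: steel teaspoon, 132 x 28 x 11 mm, lying on the range top between the front burners, origin at the centre of its underside; leave alone

How it is judged:
On the way:
1. the basket sits level on the pot's floor, let go, while the lid still rests wide open (horizontal distance between basket and pot_floor below 0.008 m and z of basket in the frame of pot_floor between -0.004 and 0.004 m and angle between the z axis of basket and the z axis of pot, either way round below 0.07 rad and contact force between the fingers and basket below 0.3 N and value of joint lid_angle above 1.6 rad), for 0.2 s.
At the end, for the whole second after the job is handed in: Basket level on the pot's floor (4 mm of depth, 8 mm of centre, 4 degrees), not touched by the fingers; lid still at 60 degrees +-6, gripped by its bar (over 4 N, tcp within 45 mm of it), not propped on the basket; pot upright within 30 mm of its start. All last through the final second, holding on (horizontal distance between basket and pot_floor below 0.008 m and z of basket in the frame of pot_floor between -0.004 and 0.004 m and angle between the z axis of basket and the z axis of pot, either way round below 0.07 rad and contact force between each of the fingers, pot_lid and basket below 0.3 N and value of joint lid_angle between 0.942 and 1.152 rad and velocity of joint lid_angle between -0.06 and 0.06 rad/s and contact force between the fingers and pot_lid above 4 N and distance between the grasp point and lid_bar below 0.045 m and linear speed of each of pot, basket below 0.02 m/s and distance of pot from where it was at the start of the episode below 0.03 m and angle between pot's own z axis and vertical below 0.06 rad); the arm keeps its last pose, push and grip.
It fails at once if the lid falls towards shut (below 35 degrees) (value of joint lid_angle below 0.61 rad).
It fails at once if the basket is dropped (linear speed of basket above 0.6 m/s and contact force between the fingers and basket below 0.3 N).
It fails at once if the pot is shoved or tipped (distance of pot from where it was at the start of the episode above 0.04 m or angle between pot's own z axis and vertical above 0.2 rad).
It fails at once if a seasoning or the teaspoon is disturbed (distance of any of pepper_mill, salt_shaker, spice_jar, teaspoon from where it was at the start of the episode above 0.03 m or angle between any of pepper_mill, salt_shaker, spice_jar, teaspoon's own z axis and vertical above 0.4 rad).
It also fails if it takes over 64 s, if anything falls off the work surface, if the arm or the gripper's body presses on something with over 40 N, if the wrist force passes 120 N, or if a joint passes its speed limit or range.

### The arm

A 7-joint arm with a two-finger parallel gripper is mounted at the origin on a cart in front of the work surface, level with it; the furniture and walls round the work are solid. World frame = base frame: x ahead of the robot, y to its left, z up, the work surface at z = 0. Lengths are in m, angles in rad, forces in N, time in s.
With the tool pointing down it reaches from about 0.4 to 0.875 m from the base axis. Payload 6.5 kg.
Tool frame: the origin (TCP) lies between the finger pads, 19 mm behind the fingertips; this is the grasp point; z points along the fingers, y is the line along which they close (so a half turn about z gives the same grasp; the last joint's range is limited). The gripper opens to 88 mm and grips with 3 to 60 N. Pads are 18 mm wide; open, the fingers measure 123 mm over their backs; the gripper's body (75 mm by 187 mm) begins 45 mm behind the grasp point.
Start: joints at [1.139, 0.536, -0.004, 1.538, 0.003, 1.067, -0.071], TCP at [0.232, -0.607, 0.257] pointing down, gripper open.
Joint ranges: [-2.7, 2.7], [-0.37, 2.16], [-1.27, 1.26], [0.24, 2.4], [-1.31, 4.45], [0.19, 1.91], [-2.76, 2.76]. Speed limits (rad/s): [2.39, 2.39, 3.14, 3.14, 3.14, 3.14, 3.14].

### API

Orientations are given as a unit quaternion [x, y, z, w].
In Python, from station import bot, camera, camera_model, spot_in, landmark_of gives the robot as it stands. The module is installed in compiled form; this text tells all that it offers. Calls block until the motion is done:
- bot.goto(position, orientation): joint-space move of the TCP to a pose.
- bot.line_to(position, rot=None, rate=0.15, f_stop=None): straight line of the TCP; rot=None keeps the orientation; rate is the mean speed in m/s. With f_stop (N) it stops when the force on the tool has changed by that much, and returns True; else False.
- bot.set_joints(angles): joint-space move.
- bot.gripper_to(opening, effort=None): finger opening in m; effort is the grip in N (None keeps the last); returns when the fingers have stopped.
- bot.dwell(seconds).
- bot.solve_ik(position, orientation): joint angles nearest the present ones, or None.
- bot.read_state(): the state.
- camera(name): name is "side" or "top"; returns (picture, depth): 420x560x3 uint8, blue, green, red; 420x560 float32, m along the optical axis (not along the pixel's ray), 0 where there is no reading.
- camera_model(name): a dict with "fx", "fy", "cx", "cy" (pixels), "eye" and "orientation" of the camera in the world. Camera axes: x right, y down, z forward; pixel columns grow to the right and rows downward; lengths in m; the calibration is good to about 2 mm. A picture is of the moment at which its call begins. camera_model takes no time and is no camera call.
A pose or a line that the arm cannot do raises bot.IKError and nothing moves.
- bot.finish_job(): hands the job in; it is judged then, once.
Trained networks look in the newest picture that a camera, given by its name, has taken for a name from the list of things; names that differ only in an ending like _2 or _b are one class to them, and where a whole thing is asked for, a point or a joint stands for the part that bears it (a point fixed in the world has none). Each returns a list of dicts, best first, with "p" (0 to 1); they miss things now and then, are a little off and sometimes report something else, mostly with a low value. They report only what shows in the picture. A call takes as long as a camera call.
- spot_in(camera, thing): "uv" ([column, row] in pixels, amid what is visible of it).
- landmark_of(camera, thing): "uv" ([column, row] in pixels: a listed point, or the origin of a listed thing).
The state is a dict: "time_s": time; "joint_pos": joint angles; "joint_velocities": joint speeds; "effort": joint torques, N m; "eef_pos": TCP position; "tool_rot": TCP orientation; "contact_force": force on the tool from outside, world axes, zero at the start; "moment": the same for the moment, N m; "gripper_width": finger opening in m; "gripper_force": force on a finger pad.
Only numpy, scipy, OpenCV 4.12 (cv2) and the standard library are available. Lean on these libraries where they do the work, as an engineer would, in place of code of your own. Each camera call takes 0.05 s, during which the arm holds its last target. There are 200 camera calls.

## Working session

There is one attempt and no reset: what is moved stays moved. The work goes in short steps, each a Python script; the robot and the scene stay as the last script left them, time stands still between calls to the robot, and variables do not carry over. Pictures are saved under pics/ and viewed, at most 10 in all, crops included, and the job is handed in when it is done.

```bash
mkdir -p pics; cat > h.py <<'E'
import numpy as np, cv2
from scipy.spatial.transform import Rotation as R
from station import bot, camera, camera_model, spot_in, landmark_of
def ray(cam,uv):
    m=camera_model(cam); d=np.array([(uv[0]-m['cx'])/m['fx'],(uv[1]-m['cy'])/m['fy'],1.])
    return np.array(m['eye']), R.from_quat(m['orientation']).apply(d)
def at_depth(cam,uv,D):
    e,d=ray(cam,uv); return e+d*D
def at_z(cam,uv,z):
    e,d=ray(cam,uv); return e+d*(z-e[2])/d[2]
def tri(u1,u2,a='side',b='top'):
    e1,d1=ray(a,u1); e2,d2=ray(b,u2); d1/=np.linalg.norm(d1); d2/=np.linalg.norm(d2)
    s=np.linalg.lstsq(np.c_[d1,-d2],e2-e1,rcond=None)[0]
    p,q=e1+d1*s[0],e2+d2*s[1]; return (p+q)/2,np.linalg.norm(p-q)
E
cat > look.py <<'E'
from h import *
import sys
np.set_printoptions(precision=4,suppress=True)
P={}
for c in ('side','top'):
    P[c]=camera(c); cv2.imwrite(f'pics/{c}{sys.argv[1]}.png',P[c][0])
    print(c,camera_model(c))
for n in 'pot pot_floor pot_hinge pot_lid lid_bar basket basket_post pepper_mill salt_shaker spice_jar teaspoon'.split():
    u={}
    for c in ('side','top'):
        l=landmark_of(c,n)[:2]; print(n,c,[(np.round(x['uv'],1),round(x['p'],2)) for x in l])
        if l:
            u[c]=l[0]['uv']; i,j=np.round(u[c]).astype(int)
            if 0<=i<560 and 0<=j<420: print('   depth pt',at_depth(c,u[c],P[c][1][j,i]))
    if len(u)==2: print('   tri',*tri(u['side'],u['top']))
print(bot.read_state())
E
python3 look.py 0
```

```text
side {'fx': 385.615005634681, 'fy': 385.615005634681, 'cx': 279.6104722678766, 'cy': 212.26049284875572, 'eye': array([0.0198, 0.0972, 0.7543]), 'orientation': array([-0.5894,  0.7199, -0.2875,  0.2276])}
top {'fx': 389.25101092383403, 'fy': 389.25101092383403, 'cx': 284.56168013751824, 'cy': 209.06311175579802, 'eye': array([ 0.4605, -0.047 ,  1.1316]), 'orientation': array([-0.703 ,  0.7076, -0.0514,  0.0491])}
pot side [(array([203., 286.]), 0.64)]
   depth pt [0.4903 0.1598 0.0405]
pot top [(array([350.7, 259.7]), 0.64), (array([211. , 252.8]), 0.57)]
   depth pt [ 0.4732 -0.2322  0.0513]
   tri [ 0.405  -0.0227  0.2972] 0.35465615506950376
pot_floor side [(array([204.3, 283. ]), 0.77)]
   depth pt [0.4956 0.1563 0.043 ]
pot_floor top [(array([210.5, 253.2]), 0.93)]
   depth pt [0.4938 0.1553 0.0441]
   tri [0.4939 0.1556 0.0454] 0.0010431515073019528
pot_hinge side [(array([248.7, 267.7]), 0.77)]
   depth pt [0.4482 0.0625 0.1407]
pot_hinge top [(array([241.7, 264.2]), 0.69), (array([346.4, 256.6]), 0.56)]
   depth pt [0.4628 0.0587 0.1363]
   tri [0.4629 0.0609 0.1194] 0.000804
[... 1689 characters left out ...]
0287  0.0104]
teaspoon top [(array([279.3, 258.6]), 0.61)]
   depth pt [ 0.4786 -0.035  -0.0138]
   tri [ 0.4791 -0.0323  0.0059] 0.0059833944355826025
{'time_s': 1.2, 'joint_pos': array([ 1.1388,  0.5364, -0.0044,  1.5379,  0.0026,  1.0673, -0.0712]), 'joint_velocities': array([ 0.    , -0.0005,  0.001 ,  0.0017, -0.0011, -0.0004,  0.0002]), 'effort': array([  0.0007, -57.091 ,   0.9908, -25.1922,  -0.0561,   0.0109,
         0.0001]), 'eef_pos': array([ 0.2325, -0.607 ,  0.2574]), 'tool_rot': array([ 0.9833,  0.1819, -0.    ,  0.    ]), 'contact_force': array([0.4701, 0.8673, 0.385 ]), 'moment': array([ 0.0161, -0.0263, -0.0224]), 'gripper_force': 0.0, 'gripper_width': 0.08815076973236094}
```

View pics/side0.png

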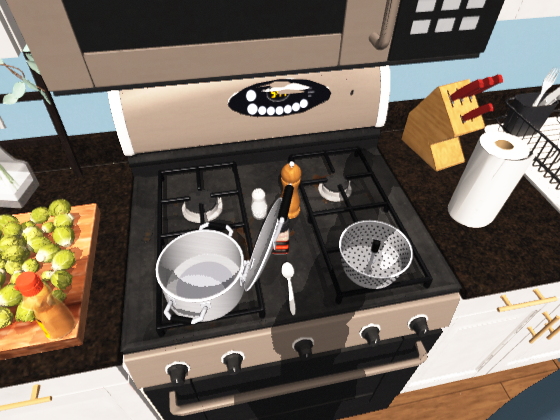

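View pics/top0.png

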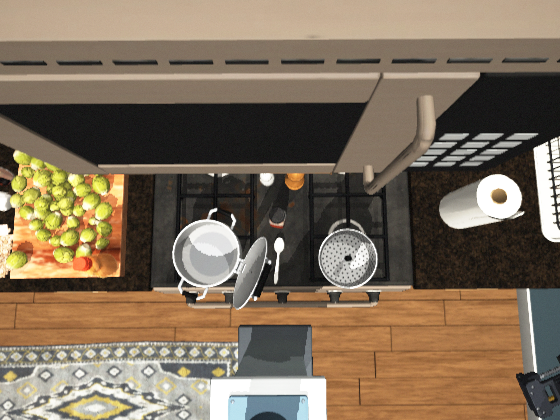

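The side view shows the pot at (203,270), the open lid at (268,240) with its bar at (290,200), and the basket at (376,255) with its knob at (376,246). The spoon is at (290,285). The top view agrees: pot (208,253), lid (252,272), basket (348,258). The first `pot` triangulation is wrong because the views mixed pot and basket, so I'll refine the points from depth.

```bash
cat > fit.py <<'E'
from h import *
from scipy.optimize import least_squares
np.set_printoptions(precision=4,suppress=True)
def cloud(c):
    im,D=camera(c); m=camera_model(c); v,u=np.mgrid[:420,:560]
    d=np.stack([(u-m['cx'])/m['fx'],(v-m['cy'])/m['fy'],np.ones(u.shape)],-1)*D[...,None]
    P=R.from_quat(m['orientation']).apply(d.reshape(-1,3))+m['eye']
    return P[D.ravel()>0],im.reshape(-1,3)[D.ravel()>0]
def circ(P,c0,r0):
    f=least_squares(lambda q:np.hypot(P[:,0]-q[0],P[:,1]-q[1])-q[2],[*c0,r0],loss='soft_l1',f_scale=.002); return f.x
C={c:cloud(c) for c in('side','top')}
if __name__=='__main__':
  for c,(P,I) in C.items():
    for n,c0,r0,zs in (('pot',(.494,.156),.0835,(.112,.127)),('basket',(.48,-.219),.075,(.093,.105))):
        r=np.hypot(*(P[:,:2]-c0).T); S=P[(abs(r-r0)<.012)&(P[:,2]>zs[0])&(P[:,2]<zs[1])]
        print(c,n,len(S),circ(S,c0,r0),'z95',np.percentile(S[:,2],95))
    k=P[(np.hypot(*(P[:,:2]-(.48,-.219)).T)<.02)&(P[:,2]>.09)]
    print(c,'knob',len(k),k.mean(0),k[:,2].max(), (k.min(0)+k.max(0))/2)
    # lid face
    L=P[(abs(P[:,0]-.44)<.12)&(P[:,1]>-.06)&(P[:,1]<.08)&(P[:,2]>.15)&(P[:,2]<.3)]
    m=np.median(L,0); L=L[np.linalg.norm(L-m,axis=1)<.09]; m=L.mean(0); w,V=np.linalg.eigh(np.cov((L-m).T)); print(c,'lid',len(L),m,'n',V[:,0],'rms',w[0]**.5)
    B=P[(abs(P[:,0]-.424)<.06)&(abs(P[:,1]+.01)<.05)&(P[:,2]>.315)]
    m=B.mean(0); w,V=np.linalg.eigh(np.cov((B-m).T)); print(c,'bar',len(B),m,'axis',V[:,2],B.min(0),B.max(0))
E
python3 fit.py
python3 - <<'E'
from h import *
def q(az,tilt):  # closing axis azimuth az (deg), lean back toward az+90 by tilt
    a,t=np.radians([az,tilt]); y=np.array([np.cos(a),np.sin(a),0]); l=np.array([-np.sin(a),np.cos(a),0])
    z=-l*np.sin(t)-np.array([0,0,np.cos(t)])
    return R.from_matrix(np.c_[np.cross(y,z),y,z]).as_quat()
for n,p in (('bas',(.48,-.219,.104)),('basup',(.48,-.219,.45)),('over',(.42,-.01,.46)),('potup',(.494,.156,.46)),('pot',(.494,.156,.11)),('bar',(.42,-.01,.325)),('barend',(.50,.16,.309))):
  for az in (45,-135,60,-120,70,-110,90,-90):
    for t in (0,20,30):
      t2=t if az>0 else -t
      s=bot.solve_ik(np.array(p),q(az,t2))
      print(n,az,t2,None if s is None else np.round(s,2)) if t in(0,30) else 0
E
```

```text
side pot 948 [0.4913 0.1551 0.0839] z95 0.12342481252051898
side basket 540 [ 0.4758 -0.2125  0.0753] z95 0.10197989719941741
side knob 90 [ 0.4736 -0.2109  0.1082] 0.11951191263894878 [ 0.4755 -0.2126  0.105 ]
side lid 806 [0.4739 0.0266 0.1878] n [0.3013 0.8815 0.3636] rms 0.0037847557987006094
side bar 372 [0.4224 0.001  0.3295] axis [-0.9236  0.3789 -0.0581] [ 0.3886 -0.0199  0.316 ] [0.4678 0.018  0.3341]
top pot 475 [0.4919 0.1529 0.0841] z95 0.12477850541666442
top basket 363 [ 0.4764 -0.2146  0.0751] z95 0.10316535940371555
top knob 38 [ 0.4756 -0.2132  0.114 ] 0.12129271775417139 [ 0.4757 -0.2143  0.106 ]
top lid 1037 [0.4408 0.0339 0.1947] n [0.3509 0.8564 0.3787] rms 0.004055768511513129
top bar 281 [ 0.4301 -0.0033  0.3301] axis [-0.9298  0.3679  0.0072] [ 0.3906 -0.0215  0.3153] [0.4706 0.0158 0.3344]
bas 45 0 [ 0.72  0.61 -0.49  1.94  0.43  0.69  0.75]
bas 45 30 [ 0.01  0.5   0.19  2.33  2.05  0.24 -1.07]
bas -135 0 [ 0.25  0.56  0.12  1.97 -0.11  0.62 -1.91]
bas -135 -30 [0.04 0.5  0.16 2.33 2.02 0.25 2.1 ]
bas 60 0 [ 0.75  0.62 -0.52  1.94  0.46  0.7   0.99]
bas 60 30
[... 5108 characters left out ...]
 -30 [ 0.17  0.42 -1.07  1.93  0.95  1.25  2.62]
barend 60 0 [ 0.44  0.48 -1.1   1.77  0.46  1.18  0.25]
barend 60 30 [ 0.28  0.35 -1.13  2.02  0.98  1.08 -0.29]
barend -120 0 [ 0.14  0.34 -0.67  1.78  0.23  1.1  -2.7 ]
barend -120 -30 None
barend 70 0 [ 0.45  0.49 -1.12  1.77  0.47  1.19  0.41]
barend 70 30 [ 0.17  0.21 -0.9   2.07  0.87  0.85 -0.04]
barend -110 0 [ 0.15  0.34 -0.68  1.78  0.24  1.1  -2.53]
barend -110 -30 [-1.71  0.22  1.21  2.16  0.35  0.59 -2.72]
barend 90 0 [ 0.46  0.51 -1.15  1.77  0.49  1.2   0.74]
barend 90 30 [ 0.51  0.18 -1.13  2.14  0.82  0.62  0.38]
barend -90 0 [ 0.19  0.35 -0.73  1.78  0.26  1.11 -2.2 ]
barend -90 -30 [-1.25  0.03  0.72  2.21  0.51  0.5  -2.5 ]
```

Both views agree: pot at (0.492, 0.154) with yaw about -0.375, basket at (0.476, -0.2135), and bar at (0.430, -0.003, 0.326), which matches the prediction. Next is the basket grasp.

```bash
cat >> h.py <<'E'
def q(az,tilt):  # closing axis azimuth az, tool back leaning toward azimuth az+90 by tilt (deg)
    a,t=np.radians([az,tilt]); y=np.array([np.cos(a),np.sin(a),0]); l=np.array([-np.sin(a),np.cos(a),0])
    z=-l*np.sin(t)-np.array([0,0,np.cos(t)])
    return R.from_matrix(np.c_[np.cross(y,z),y,z]).as_quat()
np.set_printoptions(precision=4,suppress=True)
POT=np.array([.4917,.1540]); YAW=-.375; BAS=np.array([.4760,-.2135])
PX=np.array([np.cos(YAW),np.sin(YAW),0]); PY=np.array([-np.sin(YAW),np.cos(YAW),0])
HINGE=np.r_[POT,.124]-.096*PY
def st(): 
    s=bot.read_state(); print(round(s['time_s'],2),s['eef_pos'],'w',round(s['gripper_width'],4),'gf',round(s['gripper_force'],1),'F',s['contact_force'],'q',s['joint_pos']); return s
E
python3 - <<'E'
from h import *
Q=q(50,25)
for p in ((.42,-.25,.24),(.476,-.2135,.2),(.476,-.2135,.105)):
    print(p,bot.solve_ik(np.array(p),Q))
bot.goto(np.array([.42,-.25,.24]),Q); st()
bot.line_to(np.r_[BAS,.2]); st()
im,_=camera('side'); cv2.imwrite('pics/s1.png',im)
E
```

```text
(0.42, -0.25, 0.24) [ 0.765   0.1388 -0.437   2.2683  0.5685  0.389   0.7261]
(0.476, -0.2135, 0.2) [ 0.5633  0.2793 -0.3895  2.2243  0.8839  0.3988  0.2989]
(0.476, -0.2135, 0.105) [ 0.5278  0.4925 -0.3619  2.272   1.5823  0.3562 -0.3967]
2.79 [ 0.4202 -0.2512  0.2403] w 0.0883 gf 0.0 F [0.015  0.3958 1.0655] q [ 0.7658  0.1393 -0.4356  2.2667  0.5683  0.3895  0.7256]
3.46 [ 0.4756 -0.2144  0.2   ] w 0.0881 gf 0.0 F [-0.078  -0.2492  0.2634] q [ 0.5333  0.2755 -0.3534  2.2256  0.8653  0.3908  0.3147]
```

View pics/s1.png

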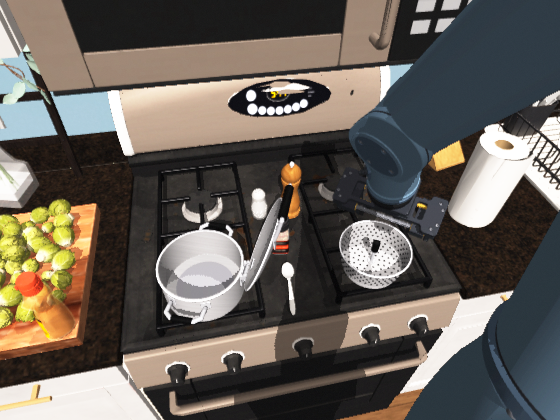

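The side view shows the gripper above the basket around (390,200), and the knob still visible at (376,246). The lid and pot are unchanged. I'll descend, grip and lift a little.

```bash
python3 - <<'E'
from h import *
bot.gripper_to(.05,20)
print(bot.line_to(np.r_[BAS,.107],rate=.08,f_stop=8)); st()
bot.gripper_to(0,20); st()
bot.line_to(np.r_[BAS,.107+.05],rate=.08); st()
for c in('side','top'):
    im,_=camera(c); cv2.imwrite(f'pics/{c}2.png',im)
np.set_printoptions(precision=4)
import fit
for c,(P,I) in fit.C.items():
    r=np.hypot(*(P[:,:2]-BAS).T); S=P[(abs(r-.075)<.014)&(P[:,2]>.135)&(P[:,2]<.155)]
    print(c,len(S),fit.circ(S,BAS,.075),S[:,2].min(),np.percentile(S[:,2],95))
E
```

```text
False
5.53 [ 0.4762 -0.2135  0.1072] w 0.0502 gf 0.0 F [-0.1076  0.065   0.0137] q [ 0.3256  0.4651 -0.1246  2.2828  1.5703  0.2494 -0.4221]
6.15 [ 0.4762 -0.2133  0.1071] w 0.0155 gf 20.0 F [-0.2538  1.3679  1.4824] q [ 0.3255  0.4653 -0.1249  2.2829  1.5709  0.2493 -0.4228]
6.92 [ 0.4755 -0.2136  0.1565] w 0.0154 gf 20.0 F [-0.1579  0.134  -1.4314] q [ 0.3923  0.3542 -0.1997  2.2613  1.1031  0.2982  0.0592]
side 484 [ 0.4748 -0.2129  0.0743] 0.13506969935392943 0.15093413961315022
top 339 [ 0.4753 -0.2147  0.0746] 0.13506072876665665 0.152499580414539
```

View pics/side2.png

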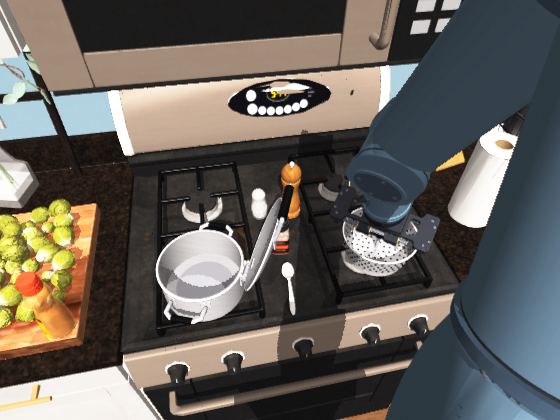

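The basket is gripped (15.4 mm) and lifted about 49 mm in place, with its centre under the TCP. The basket shows at (380,235) and the lid is untouched. Now I'll carry it over the lid.

```bash
python3 - <<'E'
from h import *
bot.gripper_to(0,30)
try:
  for p,r in (((.44,-.215,.24),.15),((.43,-.2,.46),.15),((.43,-.02,.46),.15),((*POT,.46),.15)):
    bot.line_to(np.array(p),rate=r); st()
except bot.IKError as e: print('IK',e,p)
im,_=camera('side'); cv2.imwrite('pics/side3.png',im)
for c in('side','top'):
    if c=='top': im,_=camera(c); cv2.imwrite('pics/top3.png',im)
    for n in('lid_bar','basket_post'): print(c,n,landmark_of(c,n)[:1])
E
```

```text
8.09 [ 0.4398 -0.2151  0.2397] w 0.0151 gf 30.0 F [ 1.1309  0.1934 -2.1345] q [ 0.6228  0.1434 -0.4036  2.262   0.6334  0.4252  0.5668]
9.72 [ 0.4297 -0.1999  0.459 ] w 0.015 gf 30.0 F [-0.1567  0.2243 -2.6329] q [ 0.6931 -0.1599 -0.4111  1.9632  0.1385  0.9311  1.086 ]
11.07 [ 0.4299 -0.0208  0.4599] w 0.0149 gf 30.0 F [ 0.941  -0.293  -1.5422] q [ 0.595  -0.2195 -0.7398  1.9711  0.2043  1.0499  0.6404]
12.45 [0.4916 0.1533 0.46  ] w 0.0148 gf 30.0 F [-0.0441  0.4084 -2.2953] q [ 0.3588  0.1631 -1.1058  1.7328  0.5996  1.32   -0.0143]
side lid_bar [{'uv': [289.4, 199.3], 'p': 0.97}]
side basket_post [{'uv': [167.5, 116.9], 'p': 0.6}]
top lid_bar [{'uv': [263.7, 281.5], 'p': 0.79}]
top basket_post [{'uv': [170.9, 248.2], 'p': 0.64}]
```

View pics/side3.png

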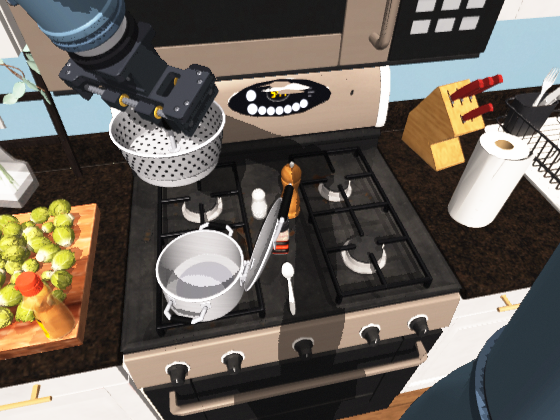

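The basket hangs level at (167,140), above the pot at (203,270), and the lid is still open. I'll lower it to just above the rim and measure basket against pot.

```bash
python3 - <<'E'
from h import *
bot.line_to(np.r_[POT,.24],rate=.15); st()
import fit
T=bot.read_state()['eef_pos']; zr=T[2]-.007
for c,(P,I) in fit.C.items():
    b=(I.max(1)>60)
    r=np.hypot(*(P[:,:2]-T[:2]).T); S=P[b&(abs(r-.075)<.012)&(abs(P[:,2]-zr)<.009)]
    A=np.c_[S[:,:2]-T[:2],np.ones(len(S))]; top=S[S[:,2]>zr-.006]
    print(c,'basket',len(S),fit.circ(S,T[:2],.075),np.linalg.lstsq(A,S[:,2],rcond=None)[0])
    r=np.hypot(*(P[:,:2]-POT).T); S=P[(abs(r-.0835)<.012)&(P[:,2]>.112)&(P[:,2]<.127)]
    d=np.degrees(np.arctan2(*(S[:,:2]-POT).T[::-1]))
    print(c,'pot',len(S),fit.circ(S,POT,.0835),np.histogram(d,8,(-180,180))[0])
im=camera('side')[0]; cv2.imwrite('pics/side4.png',im)
E
```

```text
14.37 [0.492  0.1543 0.2407] w 0.0151 gf 30.0 F [ 0.7235  0.5817 -2.0467] q [ 0.1462  0.4429 -0.9643  2.0299  0.9636  1.0513 -0.4825]
side basket 544 [0.4913 0.1535 0.0751] [-0.0032 -0.002   0.2319]
side pot 603 [0.4916 0.1549 0.084 ] [132 142  58   0   0  51  86 134]
top basket 286 [0.4918 0.1514 0.0752] [-0.0063 -0.0109  0.2323]
top pot 179 [0.4917 0.1524 0.0837] [22 73 47 37  0  0  0  0]
```

View pics/side4.png

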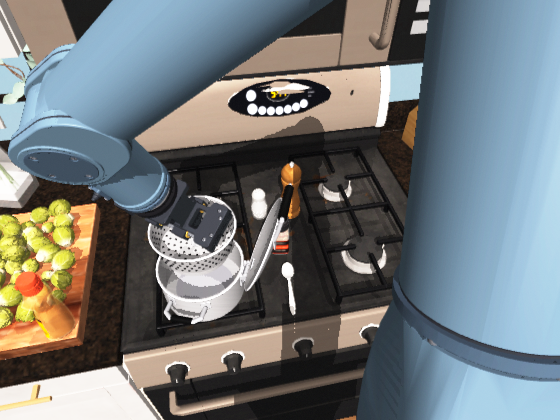

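The basket is level and centred over the pot to about 1 mm, at (192,235) above the pot. I'll shift +1 mm in y and lower it under force guard.

```bash
python3 - <<'E'
from h import *
p=POT+[0,.001]
a=bot.line_to(np.r_[p,.122],rate=.1,f_stop=8); st()
if not a:
    print(bot.line_to(np.r_[p,.109],rate=.025,f_stop=3)); st()
    bot.dwell(.2); st()
im=camera('side')[0]; cv2.imwrite('pics/side5.png',im[150:350,100:340])
E
```

```text
15.85 [0.492  0.1552 0.1225] w 0.0144 gf 30.0 F [ 0.178   0.4551 -1.1194] q [ 0.0107  0.6494 -0.8211  2.1024  1.2337  0.9624 -0.7698]
True
16.27 [0.4919 0.155  0.113 ] w 0.0152 gf 30.0 F [-0.7392  0.9947  4.6479] q [ 0.0007  0.6676 -0.8094  2.1057  1.2574  0.9582 -0.7932]
16.47 [0.4919 0.155  0.1129] w 0.0147 gf 30.0 F [-0.378   0.7075  5.0237] q [ 0.001   0.6674 -0.8094  2.1056  1.2569  0.9576 -0.7928]
```

```bash
python3 - <<'E'
from h import *
bot.gripper_to(.046,20); st()
T=bot.read_state()['eef_pos']
bot.line_to(np.r_[T[:2],.2],rate=.1)
import fit
for c,(P,I) in fit.C.items():
    r=np.hypot(*(P[:,:2]-POT).T)
    S=P[(abs(r-.0745)<.005)&(P[:,2]>.098)&(P[:,2]<.112)]
    print(c,'basket rim',len(S),fit.circ(S,POT,.075),np.linalg.lstsq(np.c_[S[:,:2]-POT,np.ones(len(S))],S[:,2],rcond=None)[0], np.percentile(S[:,2],95))
    k=P[(r<.015)&(P[:,2]>.09)&(P[:,2]<.14)]; print('knob',len(k),k.mean(0) if len(k) else 0,k[:,2].max() if len(k) else 0)
st()
im=camera('side')[0]; cv2.imwrite('pics/side6.png',im)
E
```

```text
17.13 [0.4914 0.1547 0.1124] w 0.0458 gf 0.0 F [-0.9788 -0.1725  0.3639] q [ 0.0013  0.6678 -0.809   2.1063  1.2562  0.957  -0.7925]
side basket rim 277 [0.4912 0.1544 0.075 ] [-0.0283 -0.0016  0.1045] 0.10749671172939168
knob 100 [0.4878 0.1542 0.1115] 0.1268631397863954
top basket rim 207 [0.4916 0.1523 0.0751] [ 0.0006 -0.0138  0.1045] 0.10942333979934112
knob 43 [0.4912 0.1505 0.1171] 0.12639779456284939
18.26 [0.491  0.1545 0.1993] w 0.0461 gf 0.0 F [0.9801 0.2746 0.34  ] q [ 0.0951  0.5103 -0.9147  2.0631  1.0495  1.0162 -0.5795]
```

View pics/side6.png

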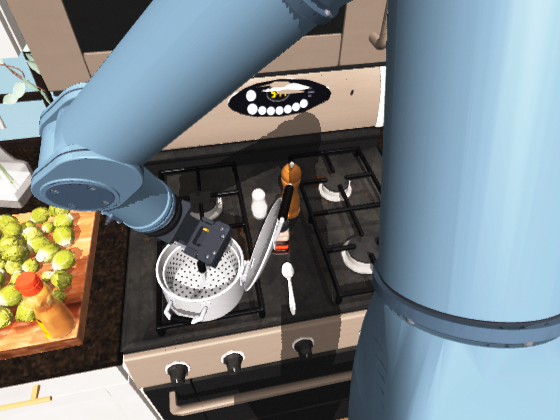

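The basket sits level in the pot at (203,270), rim at about 0.105 m as expected, with the gripper clear and the lid still open. Next I'll go over the bar.

```bash
python3 - <<'E'
from h import *
BAR=HINGE+.214*(np.cos(1.92)*PY+np.sin(1.92)*np.array([0,0,1])); print('BAR',BAR)
Q=q(90+np.degrees(YAW),30)
bot.line_to(np.r_[POT,.43],rate=.15); st()
print(bot.solve_ik(BAR+[0,0,.11],Q))
try:
  bot.line_to(BAR+[0,0,.11],rot=Q,rate=.15)
except bot.IKError as e: print(e); bot.goto(BAR+[0,0,.11],Q)
bot.gripper_to(.07,12); st()
u={}
for c in('side','top'):
    im=camera(c)[0]; cv2.imwrite(f'pics/{c}7.png',im); l=landmark_of(c,'lid_bar'); print(l[:1]); u[c]=l[0]['uv'] if l else None
if all(u.values()): print(tri(u['side'],u['top']))
import fit
for c,(P,I) in fit.C.items():
    B=P[(abs(P[:,0]-.43)<.06)&(abs(P[:,1]+.003)<.035)&(P[:,2]>.317)&(P[:,2]<.345)]
    if len(B)>20: w,V=np.linalg.eigh(np.cov(B.T)); print(c,'bar',len(B),B.mean(0),V[:,2],B.min(0),B.max(0))
E
```

```text
BAR [ 0.4297 -0.0035  0.3251]
19.99 [0.4914 0.1538 0.4292] w 0.046 gf 0.0 F [-0.3732  0.068   0.0975] q [ 0.3367  0.1911 -1.0967  1.7846  0.6332  1.2751 -0.0674]
[ 0.5586 -0.3078 -0.6709  2.1163  0.0785  0.8065  1.0208]
21.8 [ 0.4298 -0.0034  0.4351] w 0.0701 gf 0.0 F [ 0.4129 -0.3514 -0.4179] q [ 0.5116 -0.3007 -0.6389  2.1176  0.103   0.8099  0.9949]
[{'uv': [287.6, 202.0], 'p': 0.6}]
[{'uv': [262.3, 281.5], 'p': 0.84}]
(array([ 0.4272, -0.004 ,  0.3282]), np.float64(0.0004149447760081692))
side bar 368 [0.4227 0.0009 0.3296] [-0.9248  0.3774 -0.0488] [ 0.389  -0.0195  0.3177] [0.468  0.018  0.3341]
top bar 231 [ 0.4344 -0.005   0.3304] [-0.9306  0.3659  0.0076] [ 0.3946 -0.0216  0.3175] [0.4706 0.0156 0.3353]
```

View pics/side7.png

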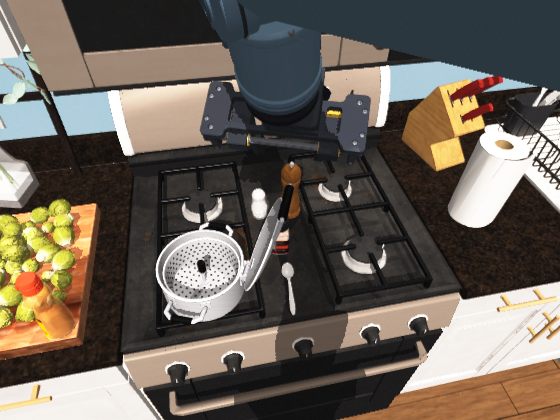

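The basket is in the pot with its knob at (202,266), the bar is at (288,201), and the gripper hovers above it aligned. I'll lower, grip and check forces.

```bash
python3 - <<'E'
from h import *
BAR=np.array([.4297,-.0035,.326])
print(bot.line_to(BAR,rate=.08,f_stop=6)); st()
bot.gripper_to(0,14); st()
print(bot.read_state()['moment'])
im=camera('side')[0]; cv2.imwrite('pics/side8.png',cv2.resize(im[100:320,140:400],None,fx=2.5,fy=2.5))
E
```

```text
False
23.62 [ 0.4299 -0.0035  0.3264] w 0.0698 gf 0.0 F [-0.6119 -0.284   0.859 ] q [ 0.6179 -0.1662 -0.8327  2.2953  0.3286  0.545   0.7144]
24.5 [ 0.4299 -0.003   0.3261] w 0.0141 gf 14.0 F [ 0.9246  2.7738 -1.0982] q [ 0.6179 -0.1658 -0.8335  2.2956  0.3285  0.5444  0.7141]
[0.6345 0.1815 0.2713]
```

View pics/side8.png

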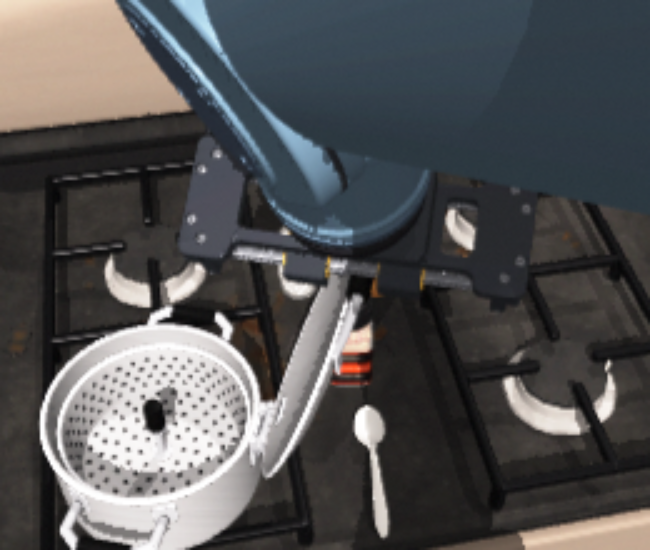

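Gripper holds the bar (14 mm) near crop (345,270), basket and pot unchanged. Now the swing, in 5° steps with a force check.

```bash
python3 - <<'E'
from h import *
Z=np.array([0,0,1.])
arc=lambda A:.214*(np.cos(A)*PY+np.sin(A)*Z)
B0=np.array([.4299,-.003,.3262]); H=B0-arc(1.92); print('H',H,HINGE)
try:
  for A in np.radians(np.arange(105,59,-5)):
    hit=bot.line_to(H+arc(A),rate=.06,f_stop=15)
    s=bot.read_state(); F=s['contact_force']; e=arc(A)/.214; print(round(np.degrees(A)),round(s['time_s'],1),s['eef_pos'],'w',round(s['gripper_width'],4),'F y,z,rad',np.round([F@PY,F[2],F@e,F@PX],1),'j',np.round(s['joint_pos'][[2,3,5]],2))
    if hit or np.linalg.norm(F)>15: print('STOP',hit); break
except bot.IKError as e: print('IK',e)
u={}
for c in('side','top'):
    im=camera(c)[0]; cv2.imwrite(f'pics/{c}9.png',im)
    for n in('pot_floor','pot_hinge','lid_bar'): print(c,n,[(x['uv'],x['p']) for x in landmark_of(c,n)[:1]])
E
```

```text
H [0.4567 0.0651 0.1251] [0.4565 0.0647 0.124 ]
105 25.0 [0.4363 0.0131 0.3319] w 0.0141 F y,z,rad [-1.8  3.2  3.5 -1.9] j [-0.88  2.27  0.58]
100 25.5 [0.4432 0.0303 0.3359] w 0.0141 F y,z,rad [-0.5  3.7  3.7 -1.1] j [-0.94  2.24  0.61]
95 25.9 [0.45   0.0476 0.3384] w 0.0139 F y,z,rad [-1.7  2.9  3.   0.4] j [-0.99  2.21  0.64]
90 26.4 [0.4568 0.0649 0.3392] w 0.014 F y,z,rad [-0.4  2.4  2.4  1.5] j [-1.05  2.19  0.68]
85 26.9 [0.4636 0.0822 0.3383] w 0.0143 F y,z,rad [-0.3  2.6  2.6  2.3] j [-1.1   2.16  0.72]
80 27.3 [0.4703 0.0993 0.3358] w 0.0141 F y,z,rad [0.1 0.1 0.1 2.5] j [-1.13  2.14  0.77]
75 27.8 [0.4769 0.1163 0.3318] w 0.0142 F y,z,rad [-0.9  0.7  0.4  4.1] j [-1.14  2.12  0.82]
70 28.2 [0.4835 0.1329 0.3262] w 0.0139 F y,z,rad [-0.4 -0.2 -0.3  3.6] j [-1.13  2.1   0.87]
65 28.7 [0.4898 0.149  0.3191] w 0.0141 F y,z,rad [ 0.1 -0.7 -0.6  3.9] j [-1.12  2.08  0.91]
60 29.1 [0.4959 0.1646 0.3104] w 0.0142 F y,z,rad [ 0.4 -1.2 -0.9  4. ] j [-1.1   2.06  0.94]
side pot_floor []
side pot_hinge [([243.8, 268.4], 0.58)]
side lid_bar [([182.1, 197.1], 0.81)]
top pot_floor []
top pot_hinge [([240.6, 263.7], 0.68)]
top lid_bar [([185.6, 248.6], 0.68)]
```

View pics/side9.png

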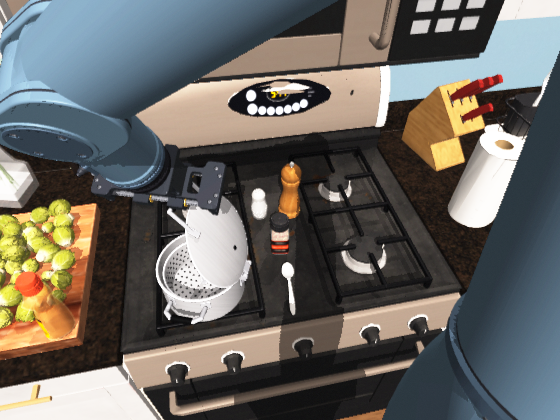

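The lid is held at about 60°, centred at (215,245), with its bar in the gripper at (183,200). The pot and seasonings look undisturbed. I'll measure the lid angle, then hand in.

```bash
python3 - <<'E'
from h import *
bot.gripper_to(0,18); bot.dwell(.5); st()
import fit
u=(tri([182.1,197.1],[185.6,248.6])); print('bar',u)
for c,(P,I) in fit.C.items():
    m0=HINGE+.08*np.array([PY[0]*.5,PY[1]*.5,.866])
    L=P[np.linalg.norm(P-m0,axis=1)<.055]; m=L.mean(0); w,V=np.linalg.eigh(np.cov((L-m).T)); n=V[:,0]; n*=np.sign(n[2])
    print(c,len(L),n,'rms',w[0]**.5,'lid angle',np.degrees(np.arctan2(-n@PY,n[2])))
    r=np.hypot(*(P[:,:2]-POT).T); S=P[(abs(r-.0835)<.012)&(P[:,2]>.112)&(P[:,2]<.127)]
    print('pot',len(S),fit.circ(S,POT,.0835))
E
```

```text
30.27 [0.4959 0.1647 0.3104] w 0.0141 gf 18.0 F [ 3.7953 -1.8868 -1.8441] q [ 0.3055  0.2746 -1.0998  2.0621  0.9394  0.942  -0.1319]
bar (array([0.4959, 0.1594, 0.3031]), np.float64(0.0012128768195325105))
side 1513 [-0.3349 -0.8258  0.4537] rms 0.0013164283248654415 lid angle 63.01753270349189
pot 556 [0.4916 0.1548 0.0841]
top 828 [-0.3272 -0.8306  0.4506] rms 0.001541341951735626 lid angle 63.21463767845339
pot 133 [0.4906 0.1524 0.0854]
```

```bash
python3 -c "
from h import *
print(bot.finish_job()); st()"
```

```text
the job is handed in; nothing more can be done
None
the job is handed in; nothing more can be done
```

The basket is level on the pot's floor and let go, the lid is held by its bar at about 60 degrees, the pot has not moved and the seasonings and spoon look undisturbed in the last picture; the job is handed in, but no verdict was returned.

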